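# Find the pinch in a flight-case hatch and park the hatch clear of it

## Robot

A 6-joint arm with a two-finger parallel gripper is mounted at the origin on the work surface. World frame = base frame: x ahead of the robot, y to its left, z up, the work surface at z = 0. Lengths are in m, angles in rad, forces in N, time in s.
With the tool pointing down it reaches from about 0.275 to 1 m from the base axis. Payload 8.4 kg.
Tool frame: the origin (TCP) lies midway between the tips of the shut fingers; the grasp point (between the pads) lies 19 mm behind it (env.hold_point_z is the distance from the TCP to the grasp point, in m); z points along the fingers, y is the direction in which the jaws open and shut (so a half turn about z gives the same grasp; the last joint's range is limited). The gripper opens to 85 mm and grips with 20 to 120 N. Pads are 22 mm wide; open, the fingers measure 114 mm over their backs; the gripper's body (76 mm by 85 mm) begins 54 mm behind the grasp point. The pads swing forward as they close: fully open they stand 13 mm farther back than shut.
Start: joints at [-1.156, 0.353, 1.633, -0, 1.155, -0.002], TCP at [0.253, -0.571, 0.231] pointing down, gripper open.
Joint ranges: [-2.63, 2.63], [-0.92, 2.1], [0.06, 2.66], [-1.3, 4.44], [0, 2.69], [-3.02, 3.02]. Speed limits (rad/s): [2.22, 2.22, 2.79, 3.14, 3.14, 3.14].

## Interface

Orientations are given as a rotation vector (axis times angle).
In Python, from workcell import env gives the robot as it stands.
- The arm moves only by the shell command python3 -m crank 'ROWS' [OPENING] [FORCE]. ROWS is text: rows parted by semicolons, each of 6 numbers parted by spaces: the shift along the tool's x, y, z in m, then the turn, a rotation vector about the tool's x, y, z in rad. A call has 1 to 12 rows; each row shifts and turns the commanded pose from where the row before left it, along the tool's axes as they then stand; what a row does not reach is not made up. A row lasts 1/8 s, in which the tool goes at most 62.5 mm and 10.7 degrees, less where a joint would pass 70% of its speed; a pose out of reach is approached as far as the arm can. A call with a gripper value outside its range is refused whole. OPENING is the finger opening in m, from 0 to 0.0854, set as the call begins (- or left out, the last holds). The fingers move at their own pace and stop on an object; FORCE is the grip in N (left out, the last holds). Time passes only in rows, so rows that do not move let the fingers close. It gives the time, the measured TCP pose, the force and the opening at its end, in the units of the state.
- env.sense(): the state, without advancing time (a new reading comes with each control period).
- env.camera(name): name is "scene" or "top" or "wrist"; returns (picture, depth): 400x640x3 uint8, red, green, blue; 400x640 float32, m along the optical axis (not along the pixel's ray), 0 where there is no reading.
- env.camera_model(name): a dict with "fov_y" (degrees; the focal length in pixels is half the picture's height over the tangent of half this angle, whatever the lens; pixels are square), "cx", "cy" (the principal point, pixels), "dist" ([k1, k2, p1, p2, k3] as OpenCV has them; the pictures are not rectified), "cam_to_world" (4x4, takes a point from camera to world coordinates). Camera axes: x right, y up, looking along -z (the intrinsics and any distortion apply to the point x, -y, -z); pixel columns grow to the right and rows downward; lengths in m; the calibration is good to about 2 mm. A picture is of the moment at which its call begins: read the wrist's pose just before it. camera_model takes no time and is no camera call; for the wrist camera it gives the pose at the moment of the call.
- env.close_job(): hands the job in, once; it reports no verdict.
The state is a dict: "clock": time; "q": joint angles; "joint_velocities": joint speeds; "joint_efforts": joint torques, N m; "eef_pos": TCP position; "eef_rot": TCP orientation; "wrist_force": force on the tool from outside, world axes, zero at the start; "wrist_torque": the same for the moment, N m; "width": finger opening in m.
Only numpy, scipy, OpenCV 4.12 (cv2) and the standard library are available. Lean on these libraries where they do the work, as an engineer would, in place of code of your own. Each camera call takes 0.05 s, during which the arm holds its last target. There are 200 camera calls.

## Task

The sliding hatch in the lid of the flight case binds somewhere along its dented rails. Take the hatch by its black grip and slide it towards the white marker bar and on, the hatch pushing the bar ahead of it, until you clearly feel it bind, without forcing it; then draw it back so that it stands clear, about 20 mm from the bar, which stays behind to show the spot. Then flip the red catch on the hatch over to its other side, touching neither the bar nor the things lying around, and let go.

Things in the scene. Friction and masses are not known exactly. Their poses are not given: they have to be found in the camera images.
- case: black flight case with aluminium edges, fixed to the table, 240 (x) x 480 (y) x 90 mm high; origin at the centre of its underside on the table; the hatch slides along its y axis. Its lid is at 90 mm height
- rails: the two aluminium rails of the hatch on the case lid, 460 mm long along y, their outer faces 148 mm apart, their tops 102 mm above the table; same origin and axes as the case. Hidden, somewhere 60 to 180 mm on from the hatch's start, after it has met the bar, they pinch it: there its resistance climbs springily, 1.5 N per mm; bound is a few N over its free drag, 18 N is forcing it
- hatch: grey sliding hatch plate between the rails, 122 (x) x 170 (y) x 6 mm; origin at the centre of its underside, 92 mm above the table; axes as the case's. It moves only along y, with about 1 N of drag (and more with speed, 4 N per m/s), and starts at the -y end; +y is towards the marker bar.
- grip (a point): middle of the black grip bar on the hatch, 30 mm above the hatch's underside (20 mm in +y from its origin); the bar is 14 mm thick (y), 44 mm long (x), its top at 42 mm and its foot at 6 mm above the hatch's underside
- marker: loose-running white marker bar lying across the rails, on the +y side of the hatch, 110 (x) x 12 (y) x 8 mm; origin at the centre of its underside, 92 mm above the table; it slides along y with 0.4 N of drag and stays where it was pushed. When the hatch touches it, its origin is 91 mm in +y from the hatch's origin
- catch (a joint): the red-tipped catch lever on the hatch: 0 as it leans to the case's -x, 1.0 rad when flipped right over to +x; it stays where it is left. It turns about the hatch's y axis, at a pivot 60 mm in -y from the hatch's origin and 24 mm above the hatch's underside; its stiffness takes about 1 N at the tip
- catch_tip (a point): centre of the red ball, 18 mm across, at the end of the catch lever, 40 mm from its pivot (at the start 19 mm to -x of the pivot and 59 mm above the hatch's underside); the lever below it is a rod 8 mm thick, standing on a block 30 (x) x 26 (y) mm whose top is 22 mm above the hatch's underside
- tin: small steel jar, 38 mm across, 45 mm high, standing on the case lid behind the rails (+x side); origin at the centre of its underside; leave alone
- coupler: brass cable coupler, 22 mm across, 30 mm high, standing on the case lid before the rails (-x side); origin at its underside; leave alone
- tape: black roll of tape, 110 mm across, 48 mm high, on the table; origin at its underside; leave alone
- driver: yellow-handled screwdriver on the table; leave alone
- beltpack: black beltpack, 100 x 65 x 24 mm, on the table; leave alone
- mug: blue mug, 80 mm across, 90 mm high, on the table; leave alone
- torch: torch with a yellow head, 120 mm long, on the table; leave alone

How it is judged:
By the outcome, as a careful person would: the job done as asked, in the order asked, and still so for the second after the job is handed in, with the robot touching nothing.
It also fails if it takes over 64 s, if anything falls off the work surface, if the arm or the gripper's body presses on something with over 40 N, if the wrist force passes 120 N, or if a joint passes its speed limit or range.

## Working session

There is one attempt and no reset: what is moved stays moved. The work goes in short steps, Python scripts to look and compute and a shell command to move; the robot and the scene stay as the last step left them, time stands still between calls to the robot, and variables do not carry over. Pictures are saved under pics/ and viewed, about 8 in all and at most 12, crops included, and the job is handed in when it is done.

```bash
mkdir -p pics && cat > h.py <<'E'
import numpy as np, cv2
from workcell import env
from scipy.spatial.transform import Rotation as R
def snap(cam,name):
    m=env.camera_model(cam); p,d=env.camera(cam)
    np.savez('pics/'+name+'.npz',p=p,d=d,T=m['cam_to_world'],f=m['fov_y'],c=[m['cx'],m['cy']],k=m['dist'])
    cv2.imwrite('pics/'+name+'.png',p[...,::-1]); return load(name)
def load(name): return dict(np.load('pics/'+name+'.npz'))
def ray(s,uv):
    f=200/np.tan(np.radians(s['f'])/2); K=np.array([[f,0,s['c'][0]],[0,f,s['c'][1]],[0,0,1]])
    u=cv2.undistortPoints(np.array(uv,float).reshape(-1,1,2),K,s['k'])[:,0]
    d=np.c_[u[:,0],-u[:,1],-np.ones(len(u))]
    return s['T'][:3,3], d@s['T'][:3,:3].T
def onz(s,uv,z):
    o,d=ray(s,uv); return o+d*((z-o[2])/d[:,2])[:,None]
E
python3 - <<'E'
from h import *
print(env.sense())
for c in('top','scene'): s=snap(c,c+'0'); print(s['T'].round(3).tolist(),s['f'],s['k'])
E
```

```text
{'clock': 0.0, 'q': array([-1.15636517e+00,  3.53641488e-01,  1.63416197e+00, -8.60983109e-06,
        1.15515476e+00, -2.37864095e-03]), 'joint_velocities': array([ 0.00084706, -0.00049028,  0.00033711,  0.00202007, -0.00332808,
       -0.00288422]), 'joint_efforts': array([ 1.84504570e-03, -6.05237460e+01, -3.42065477e+01,  3.62529454e-05,
        9.09636612e-03,  1.20738005e-05]), 'eef_pos': array([ 0.25284612, -0.57104989,  0.23055391]), 'eef_rot': array([-3.07230810e+00, -6.49723302e-01,  4.50728106e-04]), 'wrist_force': array([-0.85625284,  0.51193821,  0.26857515]), 'wrist_torque': array([ 0.00019195, -0.00396924,  0.02048854]), 'width': 0.08530814971482235}
[[-0.023, 0.994, -0.108, 0.355], [-1.0, -0.023, -0.001, 0.031], [-0.004, 0.108, 0.994, 1.929], [0.0, 0.0, 0.0, 1.0]] 43.25190552931526 [-0.08462002  0.          0.          0.          0.        ]
[[0.357, -0.596, 0.719, 1.508], [0.934, 0.214, -0.286, -0.353], [0.017, 0.774, 0.633, 0.947], [0.0, 0.0, 0.0, 1.0]] 45.8369963038186 [-0.09397944  0.          0.          0.          0.        ]
```

View pics/top0.png

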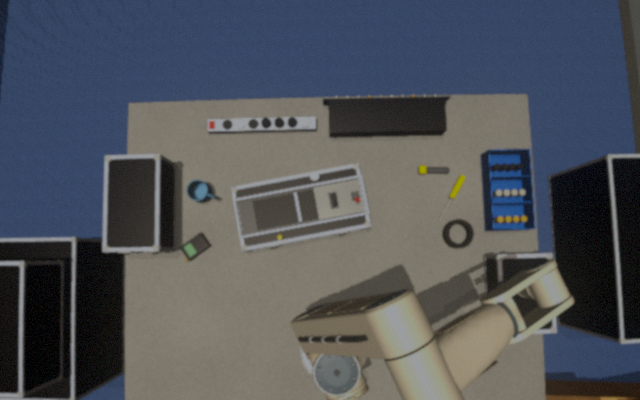

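View pics/scene0.png

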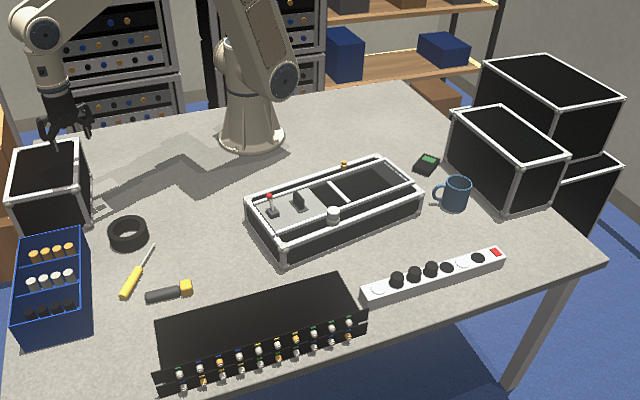

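The top view shows the case tilted, with corners near (233,188), (358,165), (370,226) and (244,250). The grip is at (334,200), the red ball at (357,199), the bar at (298,207), the tin at (315,177) and the coupler at (279,237). The scene view agrees.

```bash
python3 - <<'E'
from h import *
s=load('top0'); t=load('scene0')
c=onz(s,[(233,188),(358,165),(370,226),(244,250)],.09); print(c.round(3),c.mean(0))
p=s['p'].astype(int)
m=((abs(p-np.median(p[110:150,150:200].reshape(-1,3),0)).sum(2)>0))
for n,uv,z in(('grip',(334,200),.134),('ball',(357,199),.151),('bar',(298,207),.1),('tin',(315,177),.135),('coup',(279,237),.12)):
    print(n,onz(s,[uv],z).round(3))
# red ball by two views
def red(s):
    p=s['p'].astype(int); m=((p[...,0]>110)&(p[...,0]>1.9*p[...,1])&(p[...,0]>1.9*p[...,2])).astype(np.uint8)
    n,l,st,ce=cv2.connectedComponentsWithStats(m); return [(st[i,4],ce[i].round(1).tolist()) for i in range(1,n) if st[i,4]>3]
print(red(s),red(t))
# yaw from the long edges
v=(c[0]-c[1])+(c[3]-c[2]); print('yaw of case y axis from world y',np.degrees(np.arctan2(-v[0],v[1])),np.linalg.norm(v[:2])/2)
E
```

```text
[[ 0.607  0.361  0.09 ]
 [ 0.682 -0.102  0.09 ]
 [ 0.455 -0.139  0.09 ]
 [ 0.378  0.322  0.09 ]] [0.53065702 0.11072186 0.09      ]
grip [[ 0.549 -0.009  0.134]]
ball [[ 0.549 -0.09   0.151]]
bar [[0.53  0.122 0.1  ]]
tin [[0.634 0.057 0.135]]
coup [[0.422 0.191 0.12 ]]
[(np.int32(21), [211.4, 124.6]), (np.int32(13), [356.5, 199.2])] [(np.int32(27), [268.6, 194.9]), (np.int32(53), [495.4, 251.8])]
yaw of case y axis from world y 9.326962849524419 0.46824700145005704
```

```bash
cat > go.py <<'E'
import sys
from h import *
# go.py x y z yawdeg : tool-frame shift and turn still to go (tool y along case y, tool down)
def goal_rot(yaw,Rc):
    a=np.radians(yaw); y=np.array([-np.sin(a),np.cos(a),0]); z=np.array([0,0,-1.])
    c=[R.from_matrix(np.c_[np.cross(k*y,z),k*y,z]) for k in(1,-1)]
    return min(c,key=lambda g:(Rc.inv()*g).magnitude())
x,y,z,yaw=map(float,sys.argv[1:5]); s=env.sense(); Rc=R.from_rotvec(s['eef_rot']); g=goal_rot(yaw,Rc)
d=np.array([x,y,z])-s['eef_pos']
print('pos',s['eef_pos'].round(4),'q',s['q'].round(2),'w',s['width'].round(4),'t',s['clock'])
print('axes x,y',Rc.as_matrix()[:,:2].T.round(3).tolist())
print('shift now-tool',Rc.inv().apply(d).round(4),'shift goal-tool',g.inv().apply(d).round(4),'turn',(Rc.inv()*g).as_rotvec().round(4))
E
python3 go.py 0.555 0.0 0.25 9.3
```

```text
Traceback (most recent call last):
  File "go.py", line 10, in <module>
    print('pos',s['eef_pos'].round(4),'q',s['q'].round(2),'w',s['width'].round(4),'t',s['clock'])
                                                              ^^^^^^^^^^^^^^^^
AttributeError: 'float' object has no attribute 'round'
```

```bash
sed -i "s/s\['width'\].round(4)/round(s['width'],4)/" go.py; python3 go.py 0.549 -0.02 0.26 9.3
```

```text
pos [ 0.2528 -0.5711  0.2306] q [-1.16  0.35  1.63 -0.    1.16 -0.  ] w 0.0855 t 0.1
axes x,y [[0.914, 0.405, -0.0], [0.405, -0.914, -0.001]]
shift now-tool [ 0.4939 -0.3841 -0.0289] shift goal-tool [ 0.3814 -0.496  -0.0294] turn [-1.300e-03  2.000e-04  2.544e-01]
```

```bash
python3 -m crank '0.02 -0.015 -0.01 0 0 0;0.041 -0.032 -0.019 0 0 0;0.041 -0.032 0 0 0 0;0.041 -0.032 0 0 0 0;0.041 -0.032 0 0 0 0;0.041 -0.032 0 0 0 0;0.041 -0.032 0 0 0 0;0.041 -0.032 0 0 0 0;0.041 -0.032 0 0 0 0;0.041 -0.032 0 0 0 0;0.041 -0.032 0 0 0 0;0.02 -0.015 0 0 0 0' 0.05 && python3 -m crank '0.02 -0.015 0 0 0 0.06;0.02 -0.015 0 0 0 0.1;0.0 0.0 0 0 0 0.09;0 0 0 0 0 0;0 0 0 0 0 0' && python3 go.py 0.549 -0.02 0.26 9.3 && python3 -c "
from h import *
snap('wrist','w1')"
```

```text
clock: 1.6
eef_pos: [0.5231, -0.066, 0.2607]
eef_rot: [-3.072, -0.653, -0.001]
wrist_force: [0.4, -0.3, 0.3]
width: 0.0495
clock: 2.22
eef_pos: [0.5481, -0.0261, 0.2605]
eef_rot: [-3.13, -0.265, -0.0]
wrist_force: [-0.3, -0.1, 0.1]
width: 0.0501
pos [ 0.5481 -0.0261  0.2605] q [-0.05  0.21  1.77  0.    1.17  1.35] w 0.0501 t 2.225
axes x,y [[0.986, 0.168, 0.0], [0.168, -0.986, -0.0]]
shift now-tool [ 0.0019 -0.0059  0.0005] shift goal-tool [ 0.0019 -0.0059  0.0005] turn [-0.0001 -0.0001  0.0065]
```

View pics/w1.png

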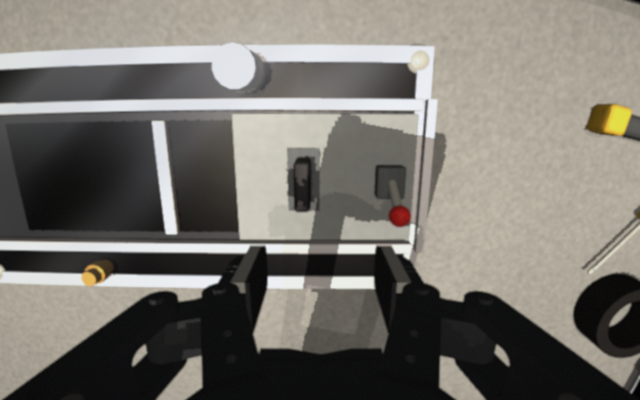

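Wrist view: the grip top is centred near (302,184), the ball is at (400,216), the bar runs (158,122)-(171,234), the hatch front edge is at x≈236, the upper rail runs (0,107)-(425,101) and the lower rail (0,245)-(410,248).

```bash
python3 - <<'E'
from h import *
s=load('w1'); p=s['p'].astype(int); g=p.sum(2)
def blob(m,box):
    x0,y0,x1,y1=box; q=np.zeros(m.shape,np.uint8); q[y0:y1,x0:x1]=m[y0:y1,x0:x1]
    n,l,st,ce=cv2.connectedComponentsWithStats(q); i=1+st[1:,4].argmax(); pts=np.argwhere(l==i)[:,::-1].astype(np.float32)
    return ce[i],st[i],pts
c,st,pts=blob((p[...,0]>100)&(p[...,0]>2*p[...,1]),(370,190,430,240)); print('ball',c,st,onz(s,[c],.151))
c,st,pts=blob(g<140,(280,140,325,220)); r=cv2.minAreaRect(pts); print('grip',c,st,r); print(onz(s,[r[0]],.134), 'depth', s['d'][178:190,300:304].mean())
c,st,pts=blob(g>480,(145,118,182,232)); r=cv2.minAreaRect(pts); print('bar',c,st); print(onz(s,[c],.1)); 
e=onz(s,cv2.boxPoints(r),.1); print(e.round(4)); 
# rail outer edges: bright runs along columns
f=[]
for k,(a,b,sg) in{'up':(85,118,1),'lo':(236,260,-1)}.items():
    L=[]
    for x in range(20,400,10):
        if k=='up' and 200<x<280 or k=='lo' and x>200: continue
        y=np.where(g[a:b,x]>480)[0]
        if len(y)>3: L.append((x,a+(y.min() if sg>0 else y.max())))
    w=onz(s,L,.102); vx,vy,x0,y0=cv2.fitLine(w[:,:2].astype(np.float32),cv2.DIST_HUBER,0,.01,.01).ravel()
    print(k,'yaw',np.degrees(np.arctan2(-vx,vy))%180,'pt',x0,y0,len(L))
E
```

```text
ball [400.26666667 216.19298246] [391 207  19  19 285] [[ 0.54647043 -0.09274542  0.151     ]]
grip [303.25838926 186.11241611] [293 158  19  52 596] ((302.0, 183.5), (51.0, 18.0), 90.0)
[[ 0.55590536 -0.0099313   0.134     ]] depth 0.2742593
bar [163.92915129 175.55940959] [ 152  121   25  111 1355]
[[0.53409606 0.12148622 0.1       ]]
[[0.5829 0.1359 0.1   ]
 [0.586  0.1244 0.1   ]
 [0.4801 0.1063 0.1   ]
 [0.4763 0.1187 0.1   ]]
up yaw 9.686066 pt 0.5980422 0.15972131 31
lo yaw 9.633926 pt 0.4468826 0.17562887 19
```

```bash
python3 go.py 0.5546 -0.0102 0.107 9.65
```

```text
pos [ 0.5482 -0.0263  0.2605] q [-0.05  0.21  1.77  0.    1.17  1.35] w 0.0501 t 2.275
axes x,y [[0.986, 0.167, 0.0], [0.167, -0.986, -0.0]]
shift now-tool [ 0.009  -0.0148  0.1535] shift goal-tool [ 0.009  -0.0148  0.1535] turn [-0.     -0.0001 -0.0002]
```

```bash
python3 -m crank '0.009 -0.0148 0 0 0 0;0 0 0.03 0 0 0;0 0 0.04 0 0 0;0 0 0.03 0 0 0;0 0 0.02 0 0 0;0 0 0.02 0 0 0;0 0 0.0095 0 0 0;0 0 0.004 0 0 0;0 0 0 0 0 0;0 0 0 0 0 0' && python3 go.py 0.5546 -0.0102 0.107 9.65 && python3 -c "
from h import *
snap('wrist','w2')"
```

```text
clock: 3.52
eef_pos: [0.5554, -0.0103, 0.1075]
eef_rot: [3.131, 0.262, 0.002]
wrist_force: [0.4, 0.1, -1.1]
width: 0.0503
pos [ 0.5554 -0.0103  0.1075] q [-0.02  0.4   1.89  0.    0.86  1.38] w 0.0503 t 3.525
axes x,y [[0.986, 0.166, 0.001], [0.166, -0.986, 0.0]]
shift now-tool [-0.0008 -0.0002  0.0005] shift goal-tool [-0.0008 -0.0002  0.0005] turn [ 0.0001 -0.0011 -0.0017]
```

View pics/w2.png

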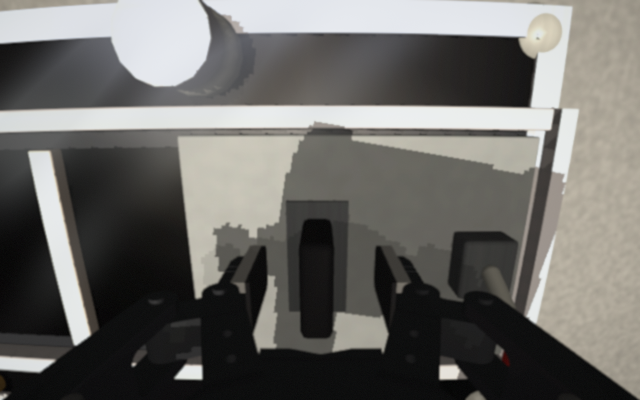

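The grip (x 302-333) stands between the open fingers, which are clear of the catch and the bar. Now I'll close.

```bash
python3 -m crank '0 0 0 0 0 0;0 0 0 0 0 0;0 0 0 0 0 0;0 0 0 0 0 0;0 0 0 0 0 0;0 0 0 0 0 0' 0.0 60 && python3 -m crank '0 -0.002 0 0 0 0;0 -0.004 0 0 0 0;0 -0.004 0 0 0 0;0 -0.002 0 0 0 0;0 0 0 0 0 0;0 0 0 0 0 0;0 0 0 0 0 0'
cat > f.py <<'E'
# reports pull along the case (+ = resists +y); exit 1 when over the limit given
import sys
from h import *
u=np.array([-.1676,.9858,0]); s=env.sense(); F=-float(s['wrist_force']@u); print('resist %.2f  u %.4f  F'%(F,s['eef_pos']@u),s['wrist_force'].round(1),'t',s['clock'])
sys.exit(len(sys.argv)>1 and F>float(sys.argv[1]))
E
python3 f.py
```

```text
clock: 4.32
eef_pos: [0.5551, -0.0103, 0.1072]
eef_rot: [-3.131, -0.262, -0.0]
wrist_force: [-1.8, -0.3, 5.8]
width: 0.0127
clock: 5.2
eef_pos: [0.5531, 0.0016, 0.1072]
eef_rot: [-3.131, -0.262, -0.0]
wrist_force: [-1.8, 0.7, 6.3]
width: 0.0129
resist -1.01  u -0.0911  F [-1.8  0.7  6.3] t 5.2
```

```bash
python3 -m crank '0 -0.002 0 0 0 0;0 -0.005 0 0 0 0;0 -0.005 0 0 0 0;0 -0.005 0 0 0 0;0 -0.004 0 0 0 0;0 -0.0025 0 0 0 0;0 -0.0025 0 0 0 0;0 -0.0025 0 0 0 0' >/dev/null; python3 f.py; python3 -m crank '0 -0.0025 0 0 0 0;0 -0.0025 0 0 0 0' >/dev/null; python3 f.py;python3 -m crank '0 -0.0025 0 0 0 0;0 -0.0025 0 0 0 0'>/dev/null; python3 f.py
```

```text
resist 1.08  u -0.0629  F [-0.  -1.1  5.1] t 6.2
resist 1.01  u -0.0579  F [-1.9 -1.4  4.6] t 6.45
resist 0.98  u -0.0529  F [-0.3 -1.   5.5] t 6.7
```

```bash
set -e; s(){ python3 f.py 3.2; }
python3 -m crank '0 -0.0025 0 0 0 0;0 -0.0025 0 0 0 0' >/dev/null; s
python3 -m crank '0 -0.0025 0 0 0 0;0 -0.0025 0 0 0 0' >/dev/null; s
python3 -m crank '0 -0.0025 0 0 0 0;0 -0.0025 0 0 0 0' >/dev/null; s
python3 -m crank '0 -0.0025 0 0 0 0;0 -0.0025 0 0 0 0' >/dev/null; s
python3 -m crank '0 -0.0025 0 0 0 0;0 -0.0025 0 0 0 0' >/dev/null; s
python3 -m crank '0 -0.0025 0 0 0 0;0 -0.0025 0 0 0 0' >/dev/null; s
python3 -m crank '0 -0.0025 0 0 0 0;0 -0.0025 0 0 0 0' >/dev/null; s
python3 -m crank '0 -0.0025 0 0 0 0;0 -0.0025 0 0 0 0' >/dev/null; s
```

```text
resist 1.11  u -0.0479  F [-0.9 -1.3  5.4] t 6.95
resist 1.25  u -0.0429  F [-0.9 -1.4  6.5] t 7.2
resist 1.85  u -0.0379  F [ 0.4 -1.8  5.8] t 7.45
resist 0.86  u -0.0329  F [-1.1 -1.1  5.7] t 7.7
resist 2.27  u -0.0279  F [-1.2 -2.5  5. ] t 7.95
resist 0.88  u -0.0229  F [-2.3 -1.3  5.4] t 8.2
resist 0.86  u -0.0179  F [-1.2 -1.1  5.5] t 8.45
resist 1.14  u -0.0129  F [-1.5 -1.4  6.3] t 8.7
```

```bash
set -e; s(){ python3 f.py 3.5; }
python3 -m crank '0 -0.0025 0 0 0 0;0 -0.0025 0 0 0 0' >/dev/null; s
python3 -m crank '0 -0.0025 0 0 0 0;0 -0.0025 0 0 0 0' >/dev/null; s
python3 -m crank '0 -0.0025 0 0 0 0;0 -0.0025 0 0 0 0' >/dev/null; s
python3 -m crank '0 -0.0025 0 0 0 0;0 -0.0025 0 0 0 0' >/dev/null; s
python3 -m crank '0 -0.0025 0 0 0 0;0 -0.0025 0 0 0 0' >/dev/null; s
python3 -m crank '0 -0.0025 0 0 0 0;0 -0.0025 0 0 0 0' >/dev/null; s
python3 -m crank '0 -0.0025 0 0 0 0;0 -0.0025 0 0 0 0' >/dev/null; s
python3 -m crank '0 -0.0025 0 0 0 0;0 -0.0025 0 0 0 0' >/dev/null; s
python3 -m crank '0 -0.0025 0 0 0 0;0 -0.0025 0 0 0 0' >/dev/null; s
python3 -m crank '0 -0.0025 0 0 0 0;0 -0.0025 0 0 0 0' >/dev/null; s
```

```text
resist 1.48  u -0.0079  F [-1.1 -1.7  5.7] t 8.95
resist 1.23  u -0.0029  F [-0.2 -1.3  5.4] t 9.2
resist 1.29  u 0.0021  F [-0.6 -1.4  5.1] t 9.45
resist 1.99  u 0.0071  F [-1.5 -2.3  5.7] t 9.7
resist 2.35  u 0.0121  F [-1.3 -2.6  6.2] t 9.95
resist 1.65  u 0.0171  F [ 0.  -1.7  5. ] t 10.2
resist 1.77  u 0.0221  F [-0.6 -1.9  4.8] t 10.45
resist 7.39  u 0.0265  F [ 0.4 -7.4  5.5] t 10.7
```

It bound at 7.4 N, against a free drag of about 1.6 N. Next I'll draw it back 20 mm.

```bash
python3 -m crank '0 0.001 0 0 0 0;0 0.002 0 0 0 0;0 0.0025 0 0 0 0;0 0.0025 0 0 0 0;0 0.0025 0 0 0 0;0 0.0025 0 0 0 0;0 0.0025 0 0 0 0;0 0.0025 0 0 0 0;0 0.002 0 0 0 0;0 0.001 0 0 0 0;0 0 0 0 0 0;0 0 0 0 0 0' >/dev/null; python3 f.py; python3 -c "
from h import *
snap('wrist','w3')"
```

```text
resist 0.17  u 0.0062  F [-1.2 -0.4  5.4] t 12.2
```

View pics/w3.png

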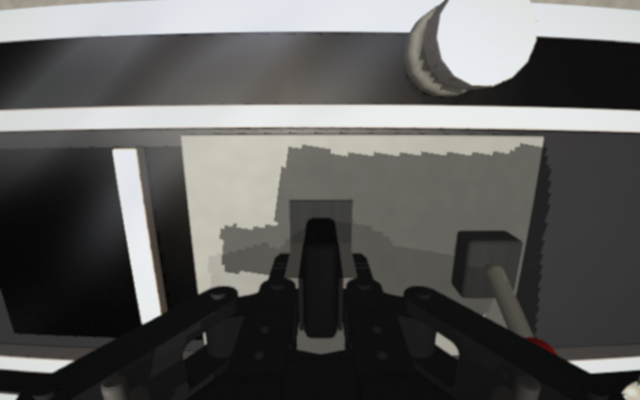

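The bar stays behind with a gap: its top face is at x≈114–136 and the hatch edge at x≈183. I'll release, lift, and look from above the catch.

```bash
python3 -m crank '0 0 0 0 0 0;0 0 0 0 0 0;0 0 0 0 0 0;0 0 0 0 0 0;0 0 -0.005 0 0 0;0 0 -0.02 0 0 0;0 0 -0.03 0 0 0;0 0 -0.03 0 0 0;0 0 -0.03 0 0 0;0 0 -0.02 0 0 0;0 0 -0.01 0 0 0' 0.05 && python3 -m crank '0 0.02 0 0 0 0;0 0.03 0 0 0 0;0 0.025 0 0 0 0;0 0.005 0 0 0 0;0 0 0 0 0 0;0 0 0 0 0 0' 0.0 && python3 - <<'E'
from h import *
s=snap('wrist','w4'); p=s['p'].astype(int)
m=((p[...,0]>90)&(p[...,0]>2*p[...,1])&(p[...,0]>2*p[...,2])).astype(np.uint8)
n,l,st,ce=cv2.connectedComponentsWithStats(m); i=1+st[1:,4].argmax(); w=onz(s,[ce[i]],.151)[0]; print('ball',ce[i],st[i],w, 'v',w@[.9858,.1676,0],'u',w@[-.1676,.9858,0])
E
```

```text
clock: 13.62
eef_pos: [0.5372, 0.0977, 0.2532]
eef_rot: [-3.13, -0.262, -0.003]
wrist_force: [0.3, 0.4, -0.5]
width: 0.05
clock: 14.38
eef_pos: [0.5498, 0.0192, 0.2515]
eef_rot: [-3.13, -0.262, 0.001]
wrist_force: [0.6, -0.1, -0.6]
width: -0.0002
ball [321.19811321 231.04402516] [311 222  21  20 318] [0.52802737 0.01405537 0.151     ] v 0.522885062996791 u -0.07464160626380104
```

View pics/w4.png

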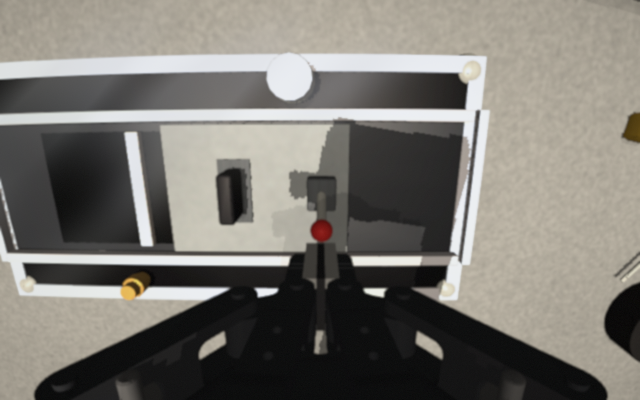

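The ball is at (321,231), the bar at x≈126-150, the hatch front edge at x≈161-174, and the tin and coupler are in place. Next are the gap measurement and the moves to the -x side of the ball.

```bash
python3 - <<'E'
from h import *
s=load('w4'); g=s['p'].astype(int).sum(2)
for r in (150,180,210,230):
    row=g[r,100:200]; b=np.where(row>450)[0]; 
    bar=[x for x in b if x<56]; hat=[x for x in b if x>57]
    A=onz(s,[(100+max(bar)+.5,r)],.1)[0]; a=onz(s,[(100+min(bar)-.5,r)],.1)[0]; H=onz(s,[(100+min(hat)-.5,r)],.098)[0]; u=np.array([-.1676,.9858,0])
    print(r,min(bar)+100,max(bar)+100,min(hat)+100,'bar width',(a-A)@u,'gap',(A-H)@u)
E
python3 go.py 0.4965 0.0088 0.14 9.65
```

```text
150 127 139 163 bar width 0.012266977288022198 gap 0.020496902670221175
180 131 143 167 bar width 0.012539051276397203 gap 0.020978064583307483
210 136 147 170 bar width 0.01184860615788217 gap 0.020529845297929776
230 139 150 173 bar width 0.012047391603844335 gap 0.020893938456392157
pos [0.5499 0.0193 0.2516] q [0.03 0.22 1.77 0.   1.15 1.44] w 0.0 t 14.425
axes x,y [[0.986, 0.167, -0.0], [0.167, -0.986, -0.0]]
shift now-tool [-0.0543  0.0015  0.1116] shift goal-tool [-0.0544  0.0014  0.1116] turn [-0.0002  0.0004 -0.001 ]
```

```bash
python3 -m crank '-0.025 0.0015 0 0 0 0;-0.03 0 0 0 0 0;0 0 0.02 0 0 0;0 0 0.03 0 0 0;0 0 0.03 0 0 0;0 0 0.02 0 0 0;0 0 0.011 0 0 0;0 0 0 0 0 0;0 0 0 0 0 0' && python3 go.py 0.4965 0.0088 0.14 9.65 && python3 -c "
from h import *
snap('wrist','w5')"
```

```text
clock: 15.55
eef_pos: [0.4967, 0.0083, 0.1415]
eef_rot: [3.131, 0.262, 0.002]
wrist_force: [0.1, 0.3, 0.2]
width: -0.0003
pos [0.4967 0.0083 0.1415] q [0.01 0.27 1.99 0.   0.89 1.42] w -0.0003 t 15.55
axes x,y [[0.986, 0.166, 0.001], [0.166, -0.986, 0.0]]
shift now-tool [-0.0001 -0.0005  0.0015] shift goal-tool [-0.0001 -0.0005  0.0015] turn [ 0.0002 -0.0012 -0.0014]
```

View pics/w5.png

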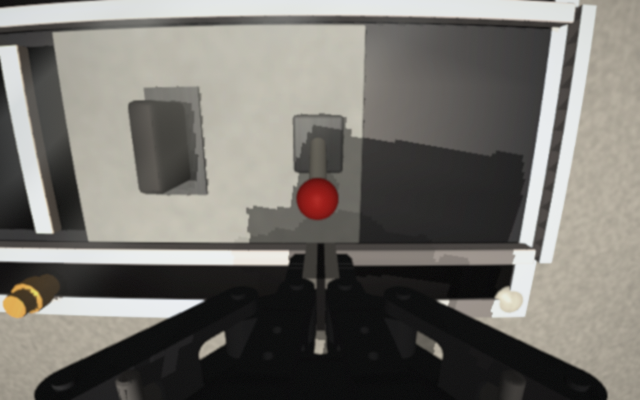

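The ball (317,199) is straight ahead of the shut fingers. I'll push in +x with force checks.

```bash
cat > fx.py <<'E'
import sys
from h import *
v=np.array([.9858,.1676,0]); s=env.sense(); F=-float(s['wrist_force']@v); print('resist %.2f  v %.4f  F'%(F,s['eef_pos']@v),s['wrist_force'].round(1),'t',s['clock'])
sys.exit(F>float(sys.argv[1]))
E
set -e; s(){ python3 fx.py 3.5; }
python3 -m crank '0.004 0 0 0 0 0;0.005 0 0 0 0 0;0.004 0 0 0 0 0;0.004 0 0 0 0 0' >/dev/null; s
python3 -m crank '0.004 0 0 0 0 0;0.004 0 0 0 0 0' >/dev/null; s
python3 -m crank '0.004 0 0 0 0 0;0.004 0 0 0 0 0' >/dev/null; s
python3 -m crank '0.004 0 0 0 0 0;0.003 0 0 0 0 0' >/dev/null; s
python3 -m crank '0.003 0 0 0 0 0;0.002 0 0 0 0 0' >/dev/null; s
```

```text
resist 2.92  v 0.5070  F [-3.1  1.   3.1] t 16.1
resist 1.63  v 0.5156  F [-1.7 -0.   1.9] t 16.35
resist 1.43  v 0.5238  F [-1.6  1.2  1.1] t 16.6
resist 1.21  v 0.5307  F [-1.2 -0.1  0.7] t 16.85
resist 0.61  v 0.5356  F [-0.6  0.1 -0.2] t 17.1
```

```bash
set -e; s(){ python3 fx.py 3.0; }
python3 -m crank '0.002 0 0 0 0 0;0.001 0 0 0 0 0' >/dev/null; s
python3 -m crank '0.001 0 0 0 0 0;0.001 0 0 0 0 0' >/dev/null; s
python3 -m crank '0.001 0 0 0 0 0;0.0005 0 0 0 0 0' >/dev/null; s
python3 -m crank '0.001 0 0 0 0 0;0.0005 0 0 0 0 0' >/dev/null; s
python3 -m crank '0.001 0 0 0 0 0;0.0005 0 0 0 0 0' >/dev/null; s
```

```text
resist 1.26  v 0.5383  F [-1.2 -0.3 -1. ] t 17.35
resist 0.85  v 0.5403  F [-0.8 -0.5 -0.5] t 17.6
resist 0.71  v 0.5419  F [-0.7 -0.1 -0.7] t 17.85
resist 4.04  v 0.5429  F [-4.1  0.1  1. ] t 18.1
```

The resistance jumped where the end stop was expected. I'll back off, lift, and check.

```bash
python3 -m crank '-0.005 0 0 0 0 0;-0.015 0 0 0 0 0;-0.02 0 0 0 0 0;-0.01 0 -0.01 0 0 0;0 0 -0.03 0 0 0;0 0 -0.03 0 0 0;0 0 -0.03 0 0 0;0 0 -0.01 0 0 0;0 0 0 0 0 0;0 0 0 0 0 0' && python3 - <<'E'
from h import *
s=snap('wrist','w6'); p=s['p'].astype(int); u=np.array([-.1676,.9858,0])
m=((p[...,0]>90)&(p[...,0]>2*p[...,1])&(p[...,0]>2*p[...,2])).astype(np.uint8)
n,l,st,ce=cv2.connectedComponentsWithStats(m); i=1+st[1:,4].argmax(); w=onz(s,[ce[i]],.151)[0]; print('ball',ce[i],w,'v',w@[.9858,.1676,0],'u',w@u)
E
```

```text
clock: 19.35
eef_pos: [0.4983, 0.0086, 0.2497]
eef_rot: [-3.131, -0.262, 0.003]
wrist_force: [-0.5, 0.1, -1.3]
width: -0.0
ball [318.49627792 110.41439206] [0.56642758 0.02078106 0.151     ] v 0.5618672141148259 u -0.07444729229457114
```

View pics/w6.png

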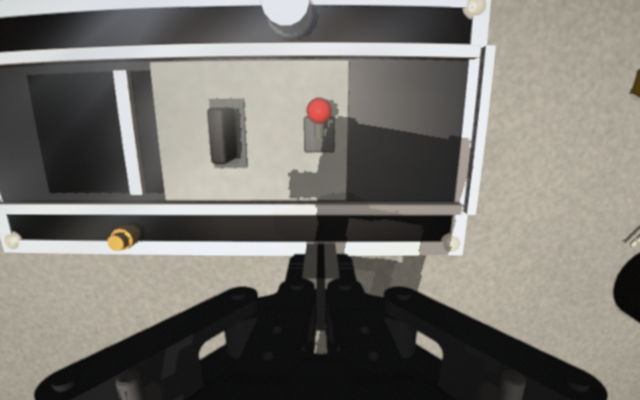

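The ball has moved 39 mm to +x (expected about 38 mm), and the bar, tin and coupler look untouched. I'll check the gap once more and hand in.

```bash
python3 - <<'E'
from h import *
s=load('w6'); g=s['p'].astype(int).sum(2); u=np.array([-.1676,.9858,0])
for r in (90,120,150,180):
    b=100+np.where(g[r,100:200]>450)[0]; k=np.where(np.diff(b)>5)[0][0]
    A=onz(s,[(b[k]+.5,r)],.1)[0]; H=onz(s,[(b[k+1]-.5,r)],.098)[0]; print(r,b[k],b[k+1],'gap',((A-H)@u).round(4))
q=env.sense(); print(q['clock'],q['wrist_force'],abs(q['joint_velocities']).max())
print(env.close_job())
E
```

```text
90 128 153 gap 0.0204
120 132 157 gap 0.0209
150 136 160 gap 0.0204
180 140 164 gap 0.0209
19.4 [-0.52661686 -0.22838189  0.52744075] 0.00478123222602328
the job is handed in; nothing more can be done
None
```

The job is done and handed in at about 19.4 s on the robot's clock, with the arm standing clear.

- **Binding spot:** I took the hatch by its black grip and slid it on, pushing the bar ahead. About 130 mm from the start the resistance rose from roughly 1.6 N to 7.4 N, so I stopped there, well under the 18 N that counts as forcing.
- **Gap:** I drew the hatch back 20 mm and let go. The last picture gives a gap of 20.4–20.9 mm to the bar, and it was the same before and after the catch was flipped.
- **Catch:** I pushed it over with the closed fingers until it met its end stop, at about 4 N. The red ball moved 39 mm to +x, against about 38 mm expected for a full flip.
- **Things lying around:** The tin and coupler looked unmoved in the last picture. I did not measure them, and I did not check the things on the table again.

None of the checks failed or disagreed. The only unevenness was single force readings during the free slide scattered between about 0.9 and 2.4 N, well below the rise at the bind.

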